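# Put the trowel away in the free bay

## Robot

A 7-joint arm with a two-finger parallel gripper is mounted at the origin on the work surface. World frame = base frame: x ahead of the robot, y to its left, z up, the work surface at z = 0. Lengths are in mm, angles in degrees, forces in N, time in s.
With the tool pointing down it reaches from about 400 to 925 mm from the base axis. Payload 5.6 kg.
Tool frame: the origin (TCP) lies on the mounting face of the last link; the fingertips stand 173 mm ahead of it and the grasp point (between the pads) lies 155 mm ahead of it (ctrl.grasp_offset is the distance from the TCP to the grasp point, in mm); z points along the fingers, y is the line along which they close (so a half turn about z gives the same grasp; the last joint's range is limited). The gripper opens to 85 mm and grips with 20 to 120 N. Pads are 22 mm wide; open, the fingers measure 114 mm over their backs; the gripper's body (76 mm by 85 mm) begins 54 mm behind the grasp point. The pads swing forward as they close: fully open they stand 13 mm farther back than shut.
Start: joints at [73.51, 26.786, -0.665, 91.828, 0.344, 61.387, -3.226], TCP at [157.498, -630.631, 404.69] pointing down, gripper open.
Joint ranges: [-144.91, 144.91], [-17.63, 115.5], [-89.93, 88.59], [15.96, 139.68], [-74.01, 254.01], [8.47, 105.57], [-167.45, 167.45]. Speed limits (degrees/s): [147.25, 147.25, 180, 180, 180, 180, 180].

## Interface

Orientations are given as a 3x3 rotation matrix whose columns are the frame's x, y, z axes.
In Python, from plant import ctrl gives the robot as it stands. Calls block until the motion is done:
- ctrl.reach(position, orientation): joint-space move of the TCP to a pose.
- ctrl.move_straight(position, vel=150, ori=None, until_force=None): straight line of the TCP; ori=None keeps the orientation; vel is the mean speed in mm/s. With until_force (N) it stops when the force on the tool has changed by that much, and returns True; else False.
- ctrl.set_joints(angles): joint-space move.
- ctrl.command_gripper(opening): finger opening in mm; the grip force is fixed at half the most; returns when the fingers have stopped.
- ctrl.hold(seconds).
- ctrl.ik(position, orientation): joint angles nearest the present ones, or None.
- ctrl.snapshot(name): name is "scene" or "top" or "wrist"; returns (picture, depth): 384x512x3 uint8, red, green, blue; 384x512 float32, mm along the optical axis (not along the pixel's ray), 0 where there is no reading.
- ctrl.camera_params(name): a dict with "camera_matrix" (3x3 intrinsics, pixels), "T" (4x4, takes a point from camera to world coordinates). Camera axes: x right, y down, z forward; pixel columns grow to the right and rows downward; lengths in mm; the calibration is good to about 2 mm. A picture is of the moment at which its call begins: read the wrist's pose just before it. camera_params takes no time and is no camera call; for the wrist camera it gives the pose at the moment of the call.
A pose or a line that the arm cannot do raises ctrl.Unreachable and nothing moves.
- ctrl.hand_in(): hands the job in; it is judged then, once.
Readings, each from a call of its own:
- ctrl.current_t(): time.
- ctrl.current_joint_pos(): joint angles.
- ctrl.current_dq(): joint speeds.
- ctrl.current_joint_efforts(): joint torques, N m.
- ctrl.current_eef_pos(): TCP position.
- ctrl.current_ee_rot(): TCP orientation.
- ctrl.current_force(): force on the tool from outside, world axes, zero at the start.
- ctrl.current_torque(): the same for the moment, N m.
- ctrl.current_finger_gap(): finger opening in mm.
- ctrl.current_grip_force(): force on a finger pad.
Only numpy, scipy, OpenCV 4.12 (cv2) and the standard library are available. Lean on these libraries where they do the work, as an engineer would, in place of code of your own. Each camera call takes 0.05 s, during which the arm holds its last target. There are 200 camera calls.

## Task

The small white plant pot stands in one of the two bays of the low slatted rack. First slide the rack's door all the way across that bay so that the pot is shut in, then put the garden trowel (not the fork) away in the other bay: blade first, lying flat and pointing straight in, until the whole blade is under the slats and the handle still sticks out at the front. Leave the pot, the fork, the spray bottle and the saucer where they are.

Things in the scene. Friction and masses are not known exactly. Their poses are not given: they have to be found in the camera images.
- rack: Fixed low birch rack, 140 deep (x) by 360 wide (y) by 76 high, open at front (-x, to the robot) and back. Upright walls 12 thick at y = -174, 0, 174 make two bays 162 wide, centres y = 87 and -87. Roof slats along y, underside 66 and top 76 above the table, span x = -70 to 70. Origin: middle, at table level; x points from the front into the bays, z up (mm)
- door (a joint): Sliding door of the rack, metres: 0 = fully across the bay at the rack's +y side, 0.174 = fully across the bay at its -y side; it stays where it is left and starts part-way. A birch panel 172 wide, 10 thick, at x = -87 to -77 in the rack's frame, from 5 to 74 mm above the table
- door_tab (a point): Middle of the top of the door's upright grip: a wooden block 20 (rack x) by 36 (rack y) by 47 high on the middle of the panel's top edge, its top 121 above the table, its foot at 74
- pot: Small white hard silicone plant pot, 90 across the rim, 55 high, upright in one of the bays (either one). Origin: centre of its underside
- pad: Thin cork mat, 110 by 120 by 3, fixed on the table in the bay that has no pot. Origin: centre of its underside
- trowel: Garden trowel lying on the table, 193 mm long, about 200 g: wooden handle 29 thick, steel scoop blade 66 wide with a pointed tip and side flanges 13 high. Origin: on the table under the middle of the handle; x points to the blade tip, z up. The handle runs x = -50 to 50, the blade x = 58 to 143
- blade_heel (a point): The trowel blade's rear end, at x = +58, y = 0, z = +2 in the trowel's frame
- blade_tip (a point): The trowel blade's pointed tip, at x = +143, y = 0, z = +2 in the trowel's frame
- fork: Hand fork, 192 long, same handle as the trowel but three steel tines 52 wide overall; not to be moved. Origin: under the middle of the handle, x to the tines
- bottle: Glass spray bottle, 72 across, 200 high with a black trigger head. Origin: centre of its underside
- saucer: White ceramic saucer, 150 across, 22 high. Origin: centre of its underside
Mind the look-alikes: they are no part of the job. Leave any brown or red look-alike of the pot alone.

How it is judged (in metres and radians):
On the way, in this order (a step that is already met when the one before it is completed fails the run):
1. The door is fully across the pot's bay (within 10 mm) (((y of pot in the frame of rack above 0.02 m and value of joint door below 0.01 m) or (y of pot in the frame of rack below -0.02 m and value of joint door above 0.164 m))), for 0.2 s.
2. With the door there, the trowel lies flat in the other bay, blade in, handle out (x of blade_heel in the frame of rack above -0.08 m and x of trowel in the frame of rack below -0.065 m and angle between the x axis of trowel and the x axis of rack, either way round below 0.3 rad and angle between trowel's own z axis and vertical below 0.15 rad and height (world z) of trowel below 0.012 m and ((y of pot in the frame of rack above 0.02 m and value of joint door below 0.01 m and y of blade_heel in the frame of rack between -0.174 and 0 m and y of blade_tip in the frame of rack between -0.174 and 0 m) or (y of pot in the frame of rack below -0.02 m and value of joint door above 0.164 m and y of blade_heel in the frame of rack between 0 and 0.174 m and y of blade_tip in the frame of rack between 0 and 0.174 m))), for 0.2 s.
At the end, for the whole second after the job is handed in: Door within 10 mm of fully across the pot's bay; trowel at rest in the other bay: flat (0.15 rad, origin under 12 mm high), straight within 0.3 rad, blade heel and tip between the bay's walls, heel at most 10 mm outside the slats' front edge, mid-handle at most 5 mm inside it (all of step 2 and linear speed of trowel below 0.02 m/s); the robot touches nothing.
It fails at once if The pot in the bay was shifted by more than 25 mm or tipped (distance of pot from where it was at the start of the episode above 0.025 m or angle between pot's own z axis and vertical above 0.3 rad).
It fails at once if The fork, spray bottle or saucer was shifted by more than 30 mm (distance of any of fork, bottle, saucer from where it was at the start of the episode above 0.03 m).
It also fails if it takes over 56 s, if anything falls off the work surface, if the arm or the gripper's body presses on something with over 40 N, if the wrist force passes 120 N, or if a joint passes its speed limit or range.

## Working session

There is one attempt and no reset: what is moved stays moved. The work goes in short steps, each a Python script; the robot and the scene stay as the last script left them, time stands still between calls to the robot, and variables do not carry over. Pictures are saved under pics/ and viewed, at most 10 in all, crops included, and the job is handed in when it is done.

```bash
ls; mkdir -p pics
python3 - <<'E'
from plant import ctrl
import cv2,numpy as np
for n in("scene","top"):
    im,d=ctrl.snapshot(n); cv2.imwrite(f"pics/{n}.png",cv2.resize(im[:,:,::-1],(800,600)))
    np.savez(f"pics/{n}.npz",im=im,d=d,**ctrl.camera_params(n)); print(ctrl.camera_params(n))
print(ctrl.current_t(),ctrl.current_ee_rot())
E
```

```text
pics
{'camera_matrix': array([[347.50949863,   0.        , 252.39857829],
       [  0.        , 347.50949863, 190.7750276 ],
       [  0.        ,   0.        ,   1.        ]]), 'T': array([[-6.73746672e-01,  5.51993382e-01, -4.91292914e-01,
         1.06653886e+03],
       [ 7.38799204e-01,  5.17138735e-01, -4.32138016e-01,
         3.56882242e+02],
       [ 1.55292713e-02, -6.54118364e-01, -7.56232774e-01,
         8.34581551e+02],
       [ 0.00000000e+00,  0.00000000e+00,  0.00000000e+00,
         1.00000000e+00]])}
{'camera_matrix': array([[402.47895236,   0.        , 255.32926508],
       [  0.        , 402.47895236, 187.00347821],
       [  0.        ,   0.        ,   1.        ]]), 'T': array([[ 1.00080341e-02, -9.85555068e-01,  1.69059303e-01,
         3.73552009e+02],
       [-9.99762979e-01, -6.59310540e-03,  2.07488939e-02,
        -1.10245463e+02],
       [-1.93345518e-02, -1.69226888e-01, -9.85387455e-01,
         1.21126805e+03],
       [ 0.00000000e+00,  0.00000000e+00,  0.00000000e+00,
         1.00000000e+00]])}
0.1 [[ 9.70206320e-01  2.42279623e-01 -5.30727495e-04]
 [ 2.42280164e-01 -9.70205090e-01  1.55073614e-03]
 [-1.39202750e-04 -1.63311875e-03 -9.99998657e-01]]
```

View pics/scene.png

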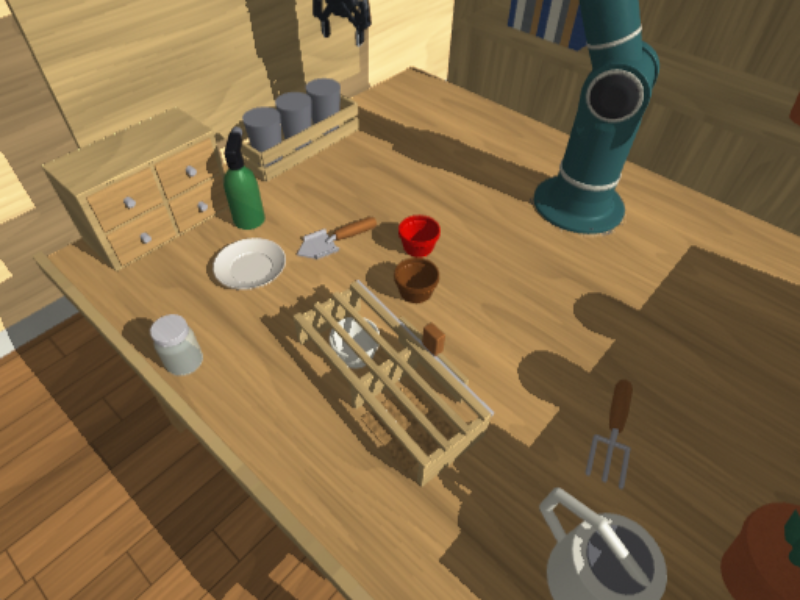

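View pics/top.png

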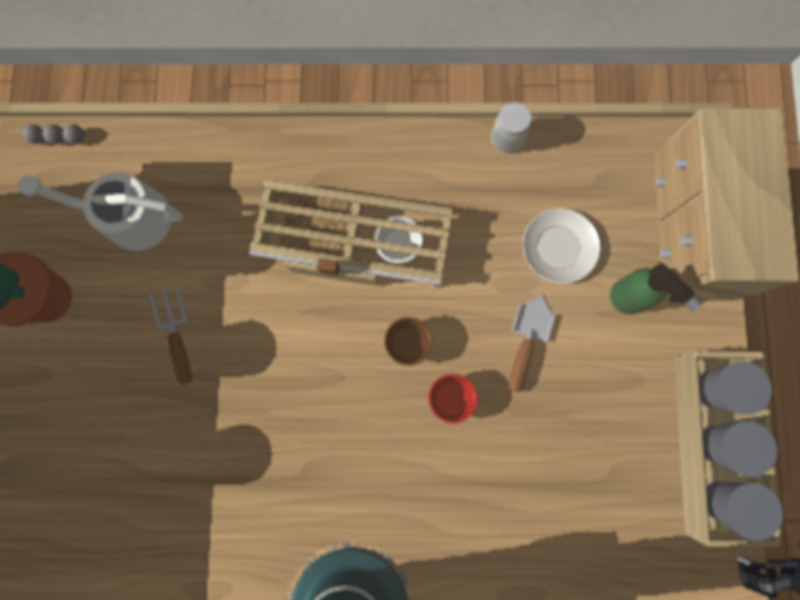

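The top view (800x600) shows the white pot at (400,238) in the rack's right bay, which is the world -y side. The door tab is at (328,266) and the cork pad is in the left bay. There are two tools:
- **Trowel:** the tool at (535,318)–(520,375) has a solid pointed scoop, so it is the one to move.
- **Fork:** the tool at (170,310)–(180,375) has three tines, so it stays.

The brown pot at (408,341) and the red pot at (453,398) are look-alikes and stay where they are.

```bash
cat > h.py <<'E'
import numpy as np,cv2
def cloud(f):
    z=np.load(f); im,d,K,T=z['im'],z['d'],z['camera_matrix'],z['T']
    v,u=np.mgrid[:384,:512]
    P=np.stack([(u-K[0,2])/K[0,0]*d,(v-K[1,2])/K[1,1]*d,d],-1)
    W=P@T[:3,:3].T+T[:3,3]; W[d==0]=np.nan
    return im,W
def rect(p): return cv2.minAreaRect(p.astype(np.float32))
E
python3 - <<'E'
from h import *
np.set_printoptions(precision=1,suppress=True)
im,W=cloud('pics/top.npz'); s=.64
def reg(a,b,c,d):
    m=np.zeros(im.shape[:2],bool); m[int(b*s):int(d*s),int(a*s):int(c*s)]=1; return m
Z=W[...,2]
r=reg(230,165,480,300)
m=r&(Z>66)&(Z<86); print('rack',m.sum(),rect(W[m][:,:2]),cv2.boxPoints(rect(W[m][:,:2])), np.median(Z[m]))
t=r&(Z>95); print('tab',t.sum(),np.nanmean(W[t],0),rect(W[t][:,:2]),np.nanmax(Z[t]))
hsv=cv2.cvtColor(im,cv2.COLOR_RGB2HSV)
p=reg(500,285,570,400)
up=p&(Z>5); print('trowel',up.sum(),rect(W[up][:,:2]),cv2.boxPoints(rect(W[up][:,:2])))
h=p&(Z>17); print('handle',h.sum(),rect(W[h][:,:2]),np.nanmax(Z[h]))
tb=reg(300,300,380,330);print('tableZ',np.nanmedian(Z[tb]))
for n,q in dict(brown=reg(380,310,435,370),red=reg(425,370,480,425),saucer=reg(515,200,605,290),bottle=reg(600,255,710,320),watercan=reg(20,165,185,250)).items():
    k=q&(Z>8); print(n,rect(W[k][:,:2]),np.nanmax(Z[k]))
vis=im.copy(); vis[m]=(255,0,0);vis[t]=(0,255,0);vis[up]=(255,0,255);vis[h]=(0,0,255)
a=cv2.resize(vis[100:260,150:370],(800,582),interpolation=0); cv2.imwrite('pics/vis.png',a[:,:,::-1])
E
```

```text
rack 3022 ((676.1131591796875, 6.3105621337890625), (360.1657409667969, 163.25315856933594), 80.92095184326172) [[ 567.1 -158.6]
 [ 728.3 -184.4]
 [ 785.1  171.3]
 [ 623.9  197. ]] 75.02339393500961
tab 113 [607.6  41.1 117.4] ((609.1220092773438, 42.15956115722656), (34.89624786376953, 19.981983184814453), 80.04634857177734) 124.78567056612565
trowel 570 ((486.2064208984375, -349.4807434082031), (210.845703125, 133.17169189453125), 2.8187570571899414) [[ 377.6 -288.2]
 [ 384.2 -421.2]
 [ 594.8 -410.8]
 [ 588.2 -277.8]]
handle 310 ((447.90130615234375, -322.7900695800781), (39.67005157470703, 119.24044036865234), 60.79967498779297) 32.035111937768306
tableZ -0.08709303814612213
brown ((480.5386657714844, -103.14056396484375), (87.77534484863281, 87.79008483886719), 44.49269485473633) 60.34720115653954
red ((376.983642578125, -185.25567626953125), (87.1252670288086, 86.02607727050781), 45.88246536254883) 60.20085835996497
saucer ((671.2968139648438, -397.47802734375), (147.5982666015625, 146.39097595214844), 36.38576126098633) 27.868651443457793
bottle ((577.8218383789062, -573.835205078125), (117.4876708984375, 154.94825744628906), 32.07917785644531) 205.95420956399596
watercan ((714.771484375, 472.89581298828125), (123.14509582519531, 290.0110168457031), 9.431057929992676) 165.64150853287651
```

View pics/vis.png

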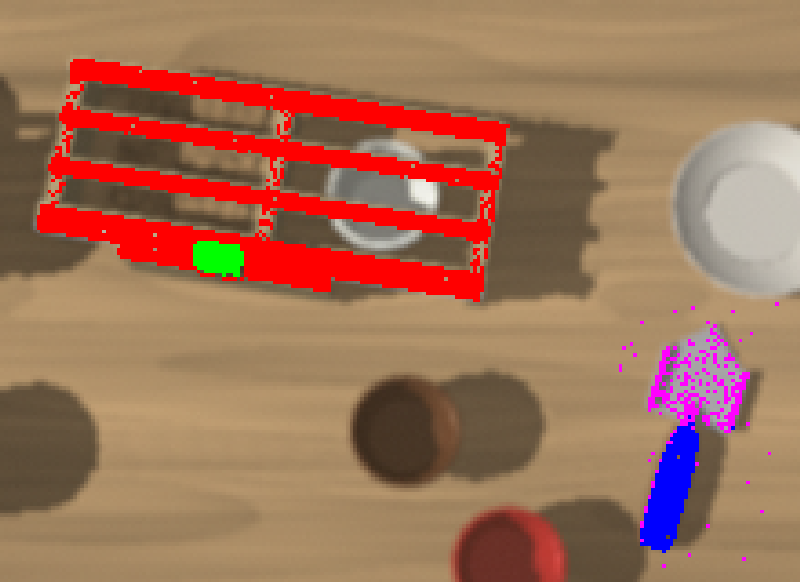

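The overlay confirms the masks: rack roof in red, tab in green, trowel handle in blue at crop (670,485), blade at (705,380). The blade is solid, so this is the trowel. Next I'll refine the poses by casting rays onto planes and check for any guide rail at the front of the rack.

```bash
cat >> h.py <<'E'
def ray(f,mask,z0):
    z=np.load(f);K,T=z['camera_matrix'],z['T']; v,u=np.nonzero(mask)
    D=np.stack([(u-K[0,2])/K[0,0],(v-K[1,2])/K[1,1],np.ones(len(u))],-1)@T[:3,:3].T
    o=T[:3,3]; return (o+D*((z0-o[2])/D[:,2])[:,None])[:,:2]
E
python3 - <<'E'
from h import *
np.set_printoptions(precision=2,suppress=True)
f='pics/top.npz';im,W=cloud(f); Z=W[...,2]; s=.64
def reg(a,b,c,d):
    m=np.zeros(im.shape[:2],bool); m[int(b*s):int(d*s),int(a*s):int(c*s)]=1; return m
def big(m):
    n,l,st,_=cv2.connectedComponentsWithStats(m.astype(np.uint8)); return l==1+np.argmax(st[1:,4])
m=big(reg(230,165,480,300)&(Z>64)&(Z<90)); p=ray(f,m,76)
r=rect(p);print('rack',r);B=cv2.boxPoints(r);print(B)
# back edge: per-y max x
yb=np.round(p[:,1]/8); pts=np.array([[p[yb==k,1].mean(),p[yb==k,0].max()] for k in np.unique(yb)])
c=np.polyfit(pts[3:-3,0],pts[3:-3,1],1);print('back edge slope deg',np.degrees(np.arctan(c[0])),np.std(pts[3:-3,1]-np.polyval(c,pts[3:-3,0])))
h=big(reg(500,285,570,400)&(Z>16)); p=ray(f,h,18);mu=p.mean(0);w,V=np.linalg.eigh(np.cov(p.T));a=V[:,1]*np.sign(V[0,1]);print('handle',mu,a,np.degrees(np.arctan2(a[1],a[0])),rect(p))
g=(im.max(2).astype(int)-im.min(2)<35)&(im.max(2)>90)&reg(505,285,570,345); g=big(g); p=ray(f,g,6)
q=(p-mu)@a; print('blade',g.sum(),p.mean(0),'along',q.min(),q.max(),'across',((p-mu)@[-a[1],a[0]]).min(),((p-mu)@[-a[1],a[0]]).max(),'tip',p[q.argmax()])
# front profile in rack frame from scene camera, +y end beyond door
th=np.radians(-9.1);X=np.array([np.cos(th),np.sin(th)]);Y=np.array([-X[1],X[0]])
O=np.array([687.6,4.6])
for n in('scene','top'):
    _,Q=cloud(f'pics/{n}.npz');lx=(Q[...,:2]-O)@X;ly=(Q[...,:2]-O)@Y;zz=Q[...,2]
    k=(ly>125)&(ly<165)&(lx>-110)&(lx<-60)
    for x in range(-110,-60,5):
        kk=k&(lx>=x)&(lx<x+5);print(n,x,kk.sum(),np.percentile(zz[kk],[5,50,95]) if kk.sum() else '')
E
```

```text
rack ((675.788330078125, 5.95172119140625), (359.56207275390625, 161.46961975097656), 81.17237091064453)
[[ 568.42 -159.31]
 [ 727.98 -184.09]
 [ 783.16  171.21]
 [ 623.6   195.99]]
back edge slope deg 8.786414814288241 0.9221196452866998
handle [ 439.99 -317.09] [ 0.95 -0.3 ] -17.35065160004297 ((445.6423645019531, -318.7790222167969), (27.821081161499023, 110.45454406738281), 72.76683044433594)
blade 586 [ 528.09 -346.43] along 53.432002120588145 142.38733869450354 across -39.576580704502774 36.03085262994821 tip [ 576.05 -359.08]
scene -110 2 [2.84 3.39 3.95]
scene -105 2 [1.08 1.63 2.18]
scene -100 0 
scene -95 0 
scene -90 14 [-1.08  0.66  2.13]
scene -85 14 [-0.14  1.44  3.6 ]
scene -80 27 [-0.91 69.71 75.69]
scene -75 37 [-0.83 73.14 75.96]
scene -70 44 [-0.03 76.28 78.64]
scene -65 34 [ 1.18 76.08 78.38]
top -110 21 [-2.71 -1.17  3.37]
top -105 22 [-4.59  0.01  4.01]
top -100 20 [-3.89 -0.94  2.56]
top -95 21 [-2.66 -0.26  2.37]
top -90 20 [-3.54 -0.21  3.44]
top -85 21 [-5.99 -1.94  3.05]
top -80 35 [-2.2   3.49 74.36]
top -75 45 [-2.66 71.57 79.14]
top -70 38 [-3.61 71.17 79.49]
top -65 24 [11.02 75.92 78.49]
```

```bash
cat >> h.py <<'E'
O=np.array([686.4,4.3]); RY=-8.8
def R(yaw):
    c,s=np.cos(np.radians(yaw)),np.sin(np.radians(yaw)); return np.array([[c,s,0],[s,-c,0],[0,0,-1.]])
def rk(x,y,z):
    A=R(RY); return np.array([*(O+x*A[:2,0]-y*A[:2,1]),z])
def loc(p): d=np.asarray(p)[:2]-O; A=R(RY); return d@A[:2,0],-d@A[:2,1]
E
python3 - <<'E'
from h import *
from plant import ctrl
ctrl.command_gripper(85)
ctrl.reach(rk(-82,24,400),R(RY))
ctrl.move_straight(rk(-82,24,258),vel=150,until_force=15)
ctrl.command_gripper(25)
print('gap',ctrl.current_finger_gap(),loc(ctrl.current_eef_pos()),ctrl.current_force())
r=ctrl.move_straight(rk(-82,-91,258),vel=60,until_force=30)
print(r,loc(ctrl.current_eef_pos()),ctrl.current_force(),ctrl.current_t())
ctrl.command_gripper(85)
ctrl.move_straight(ctrl.current_eef_pos()+[0,0,150],vel=200)
ctrl.reach(np.array([430-0,-250,400]),R(-17.5))
f='pics/top2'
im,d=ctrl.snapshot('top');np.savez(f+'.npz',im=im,d=d,**ctrl.camera_params('top'))
cv2.imwrite(f+'.png',cv2.resize(im[90:270,150:400],(800,576))[:,:,::-1])
_,W=cloud(f+'.npz');m=(W[...,2]>95)&(W[...,2]<130)
Q=W[m];l=np.array([loc(q) for q in Q]);k=(abs(l[:,0]+82)<25)&(abs(l[:,1])<170);print('tab',k.sum(),np.median(l[k],0),ctrl.current_t())
E
```

```text
gap 35.17242756249493 (np.float64(-81.81313431639863), np.float64(24.311533773004633)) [-1.570835   -0.11462181  5.25278459]
False (np.float64(-82.05875487490547), np.float64(-86.49792026594969)) [ 1.16664689 11.95024957  4.23920685] 6.85
tab 110 [-84.05243017 -87.59853302] 9.2917
```

View pics/top2.png

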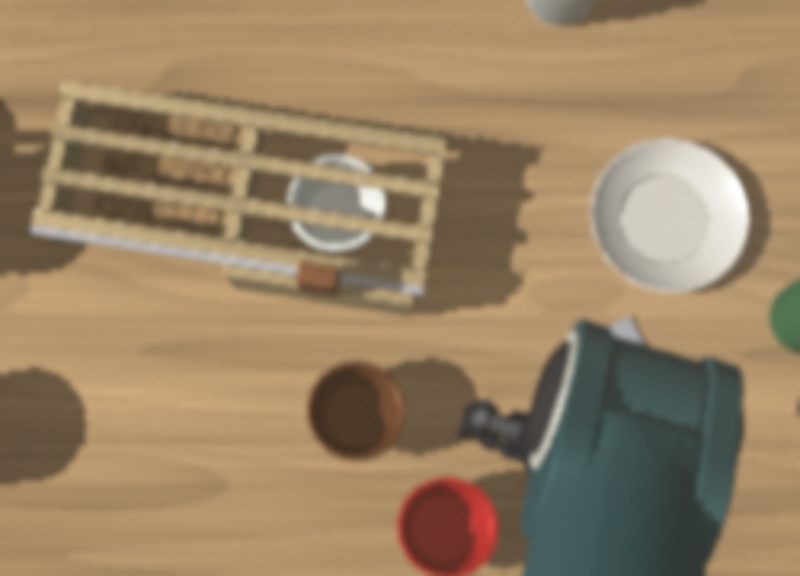

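The picture shows the door tab at (318,275), centred on the pot's bay with the panel at its stop, and the pot unmoved at (338,203). Next is the trowel.

Run:
```python
from h import *
from plant import ctrl
A=R(-17.5); g=np.array([440,-317,0])-30*A[:,0]
ctrl.reach(g+[0,0,330],A)
s=ctrl.move_straight(g+[0,0,176],vel=120,until_force=12)
ctrl.command_gripper(15); print(s,'gap',ctrl.current_finger_gap(),ctrl.current_grip_force(),ctrl.current_eef_pos())
ctrl.move_straight(ctrl.current_eef_pos()+[0,0,130],vel=120)
ctrl.reach(rk(-275,87,306),R(RY))
print(loc(ctrl.current_eef_pos()),ctrl.current_finger_gap(),ctrl.current_t())
f='pics/top3'
for n in('top','scene'):
    im,d=ctrl.snapshot(n);np.savez(f'pics/{n}3.npz',im=im,d=d,**ctrl.camera_params(n))
    a=im[90:290,100:356] if n=='top' else im[100:340,150:470]
    cv2.imwrite(f'pics/{n}3.png',cv2.resize(a,(800,600))[:,:,::-1])
```

```text
False gap 26.27786251900064 59.9289733171463 [ 411.58747637 -308.01494594  176.40297433]
(np.float64(-274.38438154048475), np.float64(86.09497445061956)) 25.736325666472638 14.6
```

View pics/scene3.png

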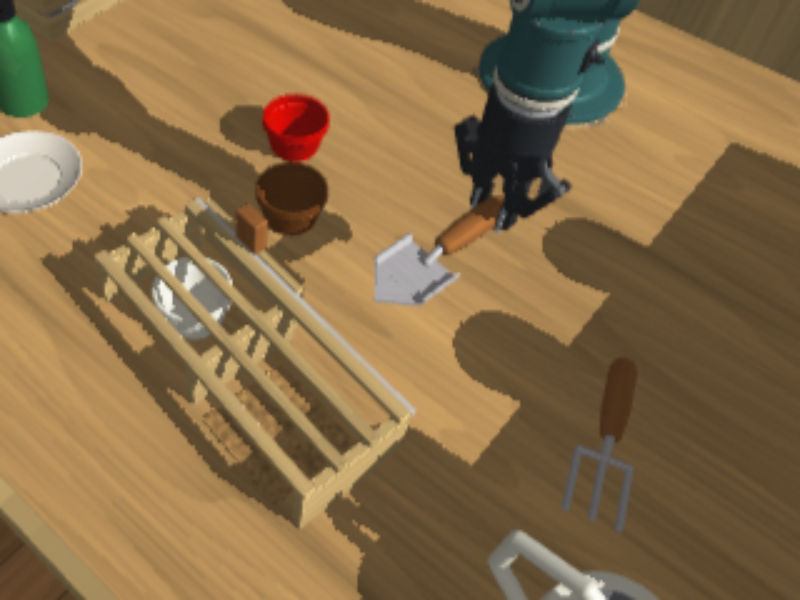

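View pics/top3.png

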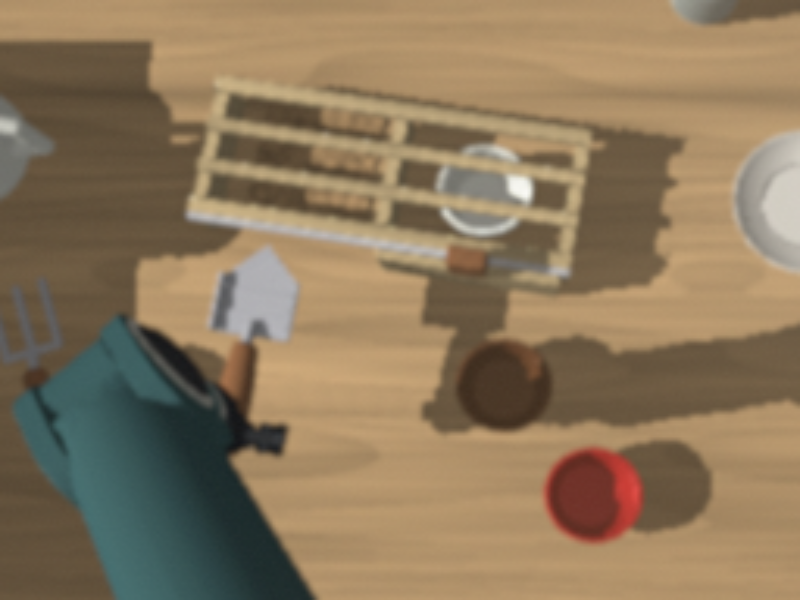

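The trowel is held by its handle, with the tip at top-crop (265,247) just in front of the left bay. I'll check its pitch and alignment before lowering.

Run:
```python
from h import *
for n in('top','scene'):
    im,W=cloud(f'pics/{n}3.npz');L=(W[...,:2]-O); A=R(RY); lx=L@A[:2,0]; ly=-L@A[:2,1]; z=W[...,2]
    k=(lx>-192)&(lx<-98)&(abs(ly-87)<42)&(z>105)&(z<200)
    c=im.max(2).astype(int)-im.min(2)<35
    b=k&c
    for x in range(-190,-98,15):
        q=b&(lx>=x)&(lx<x+15); print(n,x,q.sum(),np.round([np.median(z[q]),ly[q].min(),ly[q].max(),np.median(ly[q])],1) if q.sum() else '')
    h=(lx>-255)&(lx<-197)&(abs(ly-87)<25)&(z>110)&(z<180)&~c
    if h.sum()>20: print('handle',h.sum(),np.polyfit(lx[h],z[h],1),np.polyfit(lx[h],ly[h],1),np.median(ly[h]),np.percentile(z[h],90))
    print('tip',lx[b].max(),ly[b][lx[b].argmax()])
```

```text
top -190 103 [134.3  50.9 120.7  84.7]
top -175 143 [133.9  49.5 121.3  85.3]
top -160 141 [133.5  49.8 121.5  88.7]
top -145 135 [133.6  50.6 120.5  87.2]
top -130 85 [132.5  60.2 113.   85.2]
top -115 28 [132.7  72.9  99.1  86.1]
top -100 0 
handle 177 [-8.46462368e-03  1.51430913e+02] [  0.15477336 115.67640657] 80.0898141792194 157.7740094385386
tip -104.17267577887041 83.93163646545051
scene -190 94 [135.8  51.9 121.4  87.9]
scene -175 132 [134.7  51.5 122.4  85.6]
scene -160 131 [134.7  51.9 122.6  84.6]
scene -145 132 [134.6  52.4 121.9  86.5]
scene -130 94 [134.2  58.  115.8  88.4]
scene -115 34 [133.3  75.6 102.3  88.4]
scene -100 0 
handle 201 [-4.41076500e-02  1.44430007e+02] [-2.69546310e-02  8.42226187e+01] 91.6244721413548 159.18159225309955
tip -101.57333029807248 88.16200965173594
```

Run:
```python
from h import *
from plant import ctrl
ctrl.move_straight(rk(-275,87,183),vel=100,until_force=12)
r=ctrl.move_straight(rk(-142,87,183),vel=60,until_force=12); print('ins',r,loc(ctrl.current_eef_pos()),ctrl.current_force())
e=ctrl.current_eef_pos(); r=ctrl.move_straight([e[0],e[1],177.5],vel=20,until_force=6); print('low',r,ctrl.current_eef_pos()[2],ctrl.current_finger_gap())
ctrl.command_gripper(60)
e=ctrl.current_eef_pos(); ctrl.move_straight(e+[0,0,200],vel=120)
ctrl.reach([350,-250,400],R(RY)); print(ctrl.current_t())
for n in('top','scene'):
    im,d=ctrl.snapshot(n);np.savez(f'pics/{n}4.npz',im=im,d=d,**ctrl.camera_params(n))
    a=im[90:290,100:356] if n=='top' else im[100:340,150:470]
    cv2.imwrite(f'pics/{n}4.png',cv2.resize(a,(800,600))[:,:,::-1])
im,W=cloud('pics/top4.npz');L=W[...,:2]-O;A=R(RY);lx=L@A[:2,0];ly=-L@A[:2,1];z=W[...,2]
h=(lx>-200)&(lx<-85)&(abs(ly-87)<40)&(z>15)&(z<45); p=np.polyfit(lx[h],ly[h],1)
print('handle x',np.percentile(lx[h],[1,99]),'y',np.median(ly[h]),'slope',p[0],'ztop',np.median(z[h]),np.polyfit(lx[h],z[h],1))
t=(z>95)&(z<135)&(abs(lx+82)<25)&(abs(ly)<170);print('tab',np.median(lx[t]),np.median(ly[t]))
```

```text
ins False (np.float64(-142.19892848830003), np.float64(87.06982216392501)) [ 0.49843546  0.21901746 -1.15636724]
low True 177.46374933263363 25.94425402920913
22.5917
handle x [-161.55624288  -85.94453258] y 83.5726390461765 slope 0.003990524582376223 ztop 26.45674942562823 [ 0.03182967 30.04474876]
tab -84.07455972665306 -87.95520088285483
```

View pics/top4.png

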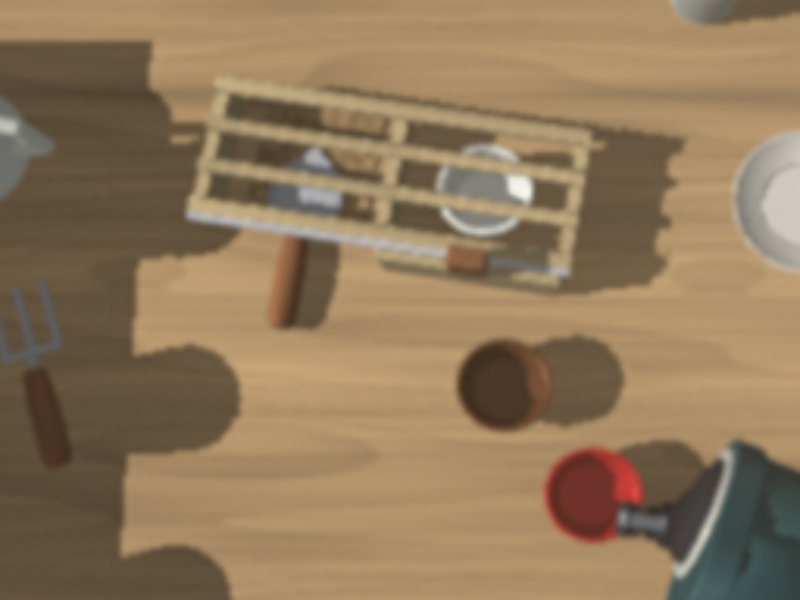

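View pics/scene4.png

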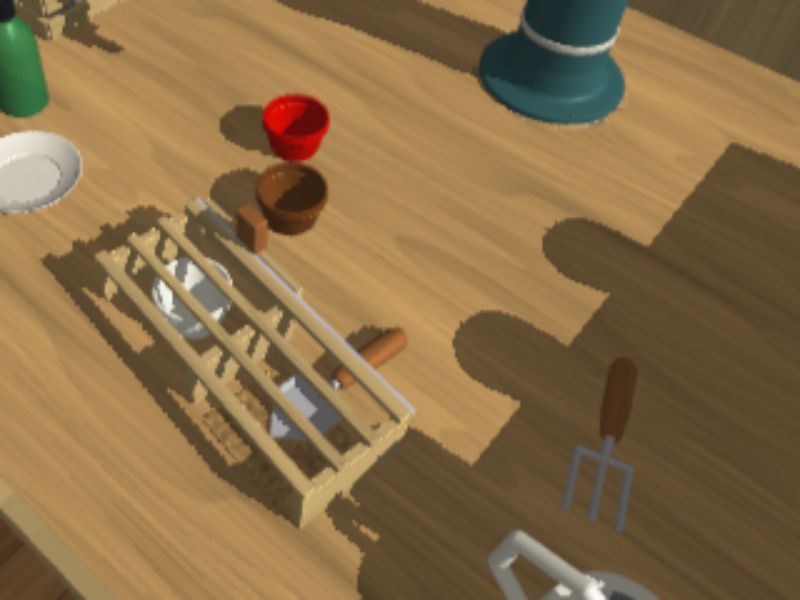

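The blade lies under the slats at top-crop (315,180) and the handle sticks out at (288,283), straight. The tab at (467,258) still closes off the pot at (485,190), and everything else is unmoved.

```bash
python3 -c "
from plant import ctrl
print(ctrl.hand_in(),ctrl.current_t())"
```

```text
the job is handed in; nothing more can be done
the job is handed in; nothing more can be done
```

I handed the job in after about 23 s of the 56 s allowed: the last pictures show the pot shut in behind the door and the trowel flat and straight in the other bay, blade under the slats and handle out, but the hand-in returned no verdict.

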